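# Square the tube rack into the scanner's corner and start the scan

### The arm

A 7-joint arm with a two-finger parallel gripper is mounted at the origin on the work surface. World frame = base frame: x ahead of the robot, y to its left, z up, the work surface at z = 0. Lengths are in m, angles in rad, forces in N, time in s.
With the tool pointing down it reaches from about 0.4 to 0.85 m from the base axis. Payload 4.5 kg.
Tool frame: the origin (TCP) lies between the finger pads; the fingertips stand r.tip_reach ahead of it and the grasp point (between the pads) lies 3 mm ahead of it (r.tip_reach is the distance from the TCP to the fingertips, in m); z points along the fingers, y is the line along which they close (so a half turn about z gives the same grasp; the last joint's range is limited). The gripper opens to 88 mm and grips with 3 to 60 N. Pads are 18 mm wide; open, the fingers measure 123 mm over their backs; the gripper's body (75 mm by 187 mm) begins 45 mm behind the grasp point.
Start: joints at [-1.186, 0.689, -0.195, 1.565, 0.157, 0.902, -0.215], TCP at [0.215, 0.587, 0.261] pointing down, gripper open.
Joint ranges: [-3.01, 3.01], [-0.46, 2.08], [-1.47, 1.51], [0.13, 2.56], [-1, 4.14], [0.04, 2.09], [-2.66, 2.66]. Speed limits (rad/s): [2.57, 2.57, 3.14, 3.14, 3.14, 3.14, 3.14].

### API

Orientations are given as a unit quaternion [x, y, z, w].
In Python, from plant import r gives the robot as it stands.
- The arm moves only by the tool step_arm, never from a script. Its argument "motion" is a list of rows, each an object with "dp": the shift along the tool's x, y, z in mm, a list of three; "twist": the turn, a rotation vector about the tool's x, y, z in rad, a list of three; "hand": the opening, from -1 (shut) to 1 (fully open). In form: [{"dp": [dx, dy, dz], "twist": [rx, ry, rz], "hand": hand}, ...]. A call has 1 to 5 rows; each row is the pose to reach, as a shift and turn from the pose commanded when the call began, along the tool's axes at that moment; what a row does not reach only later rows make up. A row lasts 1/8 s, in which the tool goes at most 62.5 mm and 10.7 degrees, less where a joint would pass 70% of its speed; a pose out of reach is approached as far as the arm can. A call with a gripper value outside its range is refused whole. The fingers move at their own pace and stop on an object; "force" is the grip in N (left out, the last holds). Time passes only in rows, so rows that repeat a pose let the fingers close. It gives the time, the measured TCP pose, the force, the opening and the grip force at its end, in the units of the state.
- r.get_state(): the state, without advancing time (a new reading comes with each control period).
- r.snapshot(name): name is "side" or "top"; returns a dict with "pixels" (480x640x3 uint8, red, green, blue), "depth" (480x640 float32, m along the optical axis (not along the pixel's ray), 0 where there is no reading), "fx", "fy", "cx", "cy" (pixels), "D" ([k1, k2, p1, p2, k3] as OpenCV has them; the pictures are not rectified), "xyz" and "orientation" of the camera in the world. Camera axes: x right, y down, z forward; pixel columns grow to the right and rows downward; lengths in m; the calibration is good to about 2 mm. A picture is of the moment at which its call begins.
- r.finish_job(): hands the job in; it is judged then, once.
Trained networks look in the newest picture that a camera, given by its name, has taken for a name from the list of things; names that differ only in an ending like _2 or _b are one class to them, and where a whole thing is asked for, a point or a joint stands for the part that bears it (a point fixed in the world has none). Each returns a list of dicts, best first, with "score" (0 to 1); they miss things now and then, are a little off and sometimes report something else, mostly with a low value. They report only what shows in the picture. A call takes as long as a camera call. They do not tell look-alikes from the thing itself.
- r.search_frame(camera, thing): "at" ([x, y, z] in m, in the coordinates of the camera as it stood for that picture, good to about 4 mm: the middle of the surface that is visible of it).
The state is a dict: "clock": time; "q": joint angles; "qd": joint speeds; "joint_torque": joint torques, N m; "tool_pos": TCP position; "eef_rot": TCP orientation; "contact_force": force on the tool from outside, world axes, zero at the start; "moment": the same for the moment, N m; "opening": opening from 0.0 (shut) to 1.0 (fully open); "finger_force": force on a finger pad.
Only numpy, scipy, OpenCV 4.12 (cv2) and the standard library are available. Lean on these libraries where they do the work, as an engineer would, in place of code of your own. Each camera call takes 0.05 s, during which the arm holds its last target. There are 200 camera calls.

### The job

The rack of sample tubes stands loose and askew on the glass of the flatbed rack scanner. With the fingertips, push it along the glass until it sits square in the locating corner, snug against both metal guides, and only then press the scan key fully down and let it go. Only push the rack, keeping it flat on the glass and never picking it up, and leave the other things on and beside the scanner where they lie.

Things in the scene. Friction and masses are not known exactly. Their poses are not given: they have to be found in the camera images.
- scanner: Fixed cream flatbed rack scanner, 290 (x) x 400 (y) x 75 mm, a dark glass window flush in its flat top. Origin: centre of its underside; x points to its rear (away from the robot, turned by up to 0.25 rad), y to its left, z up. Two aluminium guide bars, 10 mm wide, stand 12 mm above the top and meet at the rear left: the locating corner.
- seat (a point): Point on the glass under the rack's centre when the rack stands square against both guides, 75 mm above the bench. Same axes as the scanner. The inner face of the rear guide (along y) lies 42.75 mm in +x from it, that of the left guide (along x) 64 mm in +y; the scanner's origin lies 62.25 mm in -x, 81 mm in -y.
- rack: White rack of 48 lilac-capped tubes, on the glass: 85.5 (x) x 128 (y) mm, upright side walls 32 mm high, 50 mm over the caps, which are set in 5 mm or more. One piece, about 0.24 kg; slides on the glass. Origin: centre of underside. Starts 5 to 9 cm short of the rear guide, 8 to 15 cm short of the left one, turned up to 0.3 rad from the scanner's axes, a long side to the robot.
- scan_key (a joint): Travel of the round white scan key in m: 0 when up, 0.006 when fully down. It springs back by itself; fully down takes about 5 N.
- scan_key_top (a point): Centre of the top of the scan key: a round white button 28 mm across on the near right part of the scanner's top, in a black collar 44 mm across and 2 mm high. 115 mm in -x and 155 mm in -y from the scanner's origin. It stands 12 mm above the scanner's top when up; pressed straight down.
- decapper: Bystander: grey hand tool for unscrewing caps, 18 x 115 x 18 mm, lying along the scanner's y on the near left part of the scanner's top. Origin: underside, near its middle.
- spare_rack: Bystander: a second rack of the same kind, partly filled, on the bench to one side of the scanner. Origin: centre of its underside.
- rack_lid: Bystander: clear lid of the rack, 90 x 132 x 28 mm, lying open side up on the bench to the other side of the scanner. Origin: centre of its underside.
- sharps_bin: Bystander: yellow round sharps bin, 150 mm across and 160 mm high, on the bench to the right, beyond the scanner. Origin: centre of its underside.
Not all that is in view belongs to the job. What is shaped like the rack but red is not meant.

How it is judged:
By the outcome, as a careful person would: the job done as asked, in the order asked, and still so for the second after the job is handed in, with the robot touching nothing.
It also fails if it takes over 58 s, if anything falls off the work surface, if the arm or the gripper's body presses on something with over 40 N, if the wrist force passes 120 N, or if a joint passes its speed limit or range.

## Working session

There is one attempt and no reset: what is moved stays moved. The work goes in short steps, Python scripts to look and compute and a tool call to move; the robot and the scene stay as the last step left them, time stands still between calls to the robot, and variables do not carry over. Pictures are saved under pics/ and viewed, at most 10 in all, crops included, and the job is handed in when it is done.

Besides the shell and the picture viewer there is one more tool, called after "Call:" by a JSON object that holds its "method" and its "body", one argument or row to a line. step_arm: Moves the arm, as the interface text tells. Its arguments: {"type":"object","properties":{"motion":{"type":"array"},"force":{"type":"number"}},"required":["motion"]}

```bash
mkdir -p pics
cat > h.py <<'E'
from plant import r
import numpy as np, cv2
from scipy.spatial.transform import Rotation as R
def snap(n,f=None):
    s=r.snapshot(n)
    if f: cv2.imwrite('pics/'+f,s['pixels'][:,:,::-1])
    return s
def toW(s,p): return R.from_quat(s['orientation']).apply(p)+np.array(s['xyz'])
def K(s): return np.array([[s['fx'],0,s['cx']],[0,s['fy'],s['cy']],[0,0,1.]])
def cloud(s):
    d=s['depth'];v,u=np.mgrid[:480,:640]
    n=cv2.undistortPoints(np.stack([u.ravel(),v.ravel()],1).astype(np.float64)[:,None],K(s),np.array(s['D']))[:,0]
    z=d.ravel()[:,None]
    return toW(s,np.c_[n*z,z]).reshape(480,640,3)
E
python3 - <<'E'
from h import *
for c in('top','side'):
    s=snap(c,c+'1.png'); print(c,np.round(s['xyz'],3),np.round(s['orientation'],3))
    for t in('scanner','rack','scan_key','decapper','spare_rack','rack_lid','sharps_bin'):
        print(t,[(round(d['score'],2),np.round(toW(s,d['at']),3).tolist()) for d in r.search_frame(c,t)][:3])
st=r.get_state();print(st['clock'],st['tool_pos'],st['eef_rot'],r.tip_reach,st['contact_force'])
E
```

```text
top [0.446 0.012 1.395] [-0.703  0.71  -0.032  0.022]
scanner [(0.87, [0.59, -0.034, 0.068])]
rack [(0.68, [0.554, -0.095, 0.111]), (0.57, [0.659, 0.268, 0.041])]
scan_key [(0.58, [0.471, -0.207, 0.083])]
decapper [(0.66, [0.45, 0.07, 0.091])]
spare_rack [(0.75, [0.44, 0.438, 0.031])]
rack_lid [(0.58, [0.433, -0.447, 0.0]), (0.17, [0.471, -0.209, 0.082])]
sharps_bin [(0.72, [0.633, -0.447, 0.14])]
side [0.5   0.765 0.724] [-0.001  0.906 -0.422  0.009]
scanner [(0.89, [0.587, 0.062, 0.076])]
rack [(0.97, [0.552, -0.053, 0.118]), (0.83, [0.658, 0.305, 0.045])]
scan_key [(0.47, [0.481, -0.199, 0.084])]
decapper [(0.86, [0.457, 0.081, 0.094])]
spare_rack [(0.67, [0.439, 0.459, 0.03])]
rack_lid [(0.72, [0.432, -0.446, 0.009])]
sharps_bin [(0.75, [0.629, -0.408, 0.112])]
0.8 [0.21478734 0.5869673  0.26077081] [1.74518313e-01 9.84653926e-01 6.56314767e-05 1.90394843e-06] 0.022 [0.43323872 0.72848604 0.34716799]
```

View pics/top1.png

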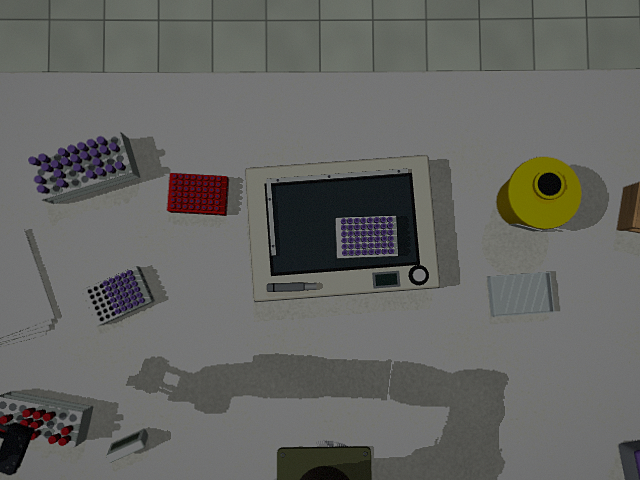

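View pics/side1.png

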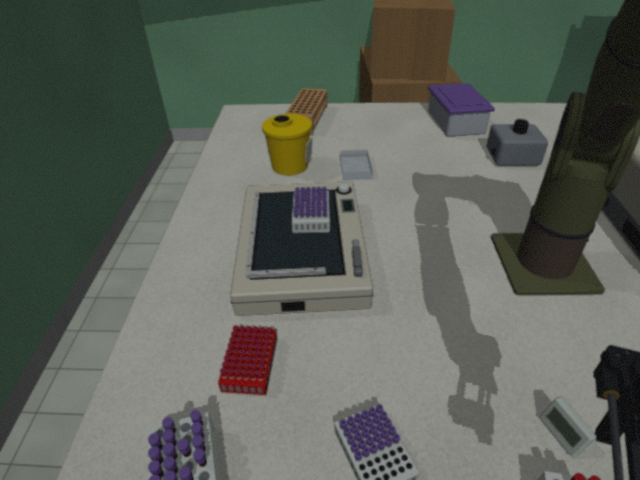

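Top view: scanner corners are about (247,168), (428,156), (440,288), (255,300). The rack is at (336–397, 216–258), the guides along the left and top edges of the glass, the key at (419,275), the decapper at (295,287). A red decoy rack sits off the scanner at (198,194). The side view agrees.

```bash
cat >> h.py <<'E'
def rect(P):
    (c,wh,a)=cv2.minAreaRect((P*1000).astype(np.float32)); b=cv2.boxPoints((c,wh,a))
    e=max([b[1]-b[0],b[2]-b[1]],key=np.linalg.norm); t=np.arctan2(e[1],e[0])-np.pi/2
    t=(t+np.pi/2)%np.pi-np.pi/2
    return np.round(c,1),np.round(sorted(wh),1),round(float(t),4)
def clean(m):
    m=cv2.morphologyEx(m.astype(np.uint8),cv2.MORPH_OPEN,np.ones((3,3)))
    n,l,st,_=cv2.connectedComponentsWithStats(m); return l==1+np.argmax(st[1:,4])
def rackpose(s,W=None):
    W=cloud(s) if W is None else W; x,y,z=W[...,0],W[...,1],W[...,2]
    box=(x>.4)&(x<.78)&(y>-.28)&(y<.22)&(s['depth']>0)
    return W[clean(box&(z>.098)&(z<.14))]
E
python3 - <<'E'
from h import *
for c in('top','side'):
    s=snap(c); W=cloud(s); x,y,z=W[...,0],W[...,1],W[...,2]
    m=clean((s['depth']>0)&(x>.35)&(x<.85)&(y>-.32)&(y<.25)&(z>.06)&(z<.14))
    print(c,'scanner',rect(W[m][:,:2]),'ztop',np.median(z[m&(z<.085)]))
    P=rackpose(s,W);print(' rack',rect(P[:,:2]),'z',np.percentile(P[:,2],[5,50,95]).round(3),len(P))
    g=s['pixels'].astype(int).min(2)
    # bright points on scanner top
    if c=='top':
        print('pix/m',s['fx'])
        big=cv2.resize(s['pixels'][145:310,235:450,::-1],None,fx=3.6,fy=3.6,interpolation=cv2.INTER_CUBIC)
        cv2.imwrite('pics/top_crop.png',np.clip(big.astype(float)*1.5,0,255))
E
```

```text
top scanner (array([579.2, -45.5]), array([290.4, 400.4]), 0.0669) ztop 0.07478366182953589
 rack (array([555.4, -95.4]), array([ 86.5, 128.2]), 0.0277) z [0.103 0.115 0.128] 2483
pix/m 617.8947616299081
side scanner (array([580.1, -40.8]), array([288.7, 404.5]), 0.0665) ztop 0.0751488336445425
 rack (array([554.9, -89.7]), array([ 85.5, 132.9]), 0.0383) z [0.104 0.122 0.126] 1317[ WARN:0@0.835] global loadsave.cpp:1063 imwrite_ Unsupported depth image for selected encoder is fallbacked to CV_8U.
```

View pics/top_crop.png

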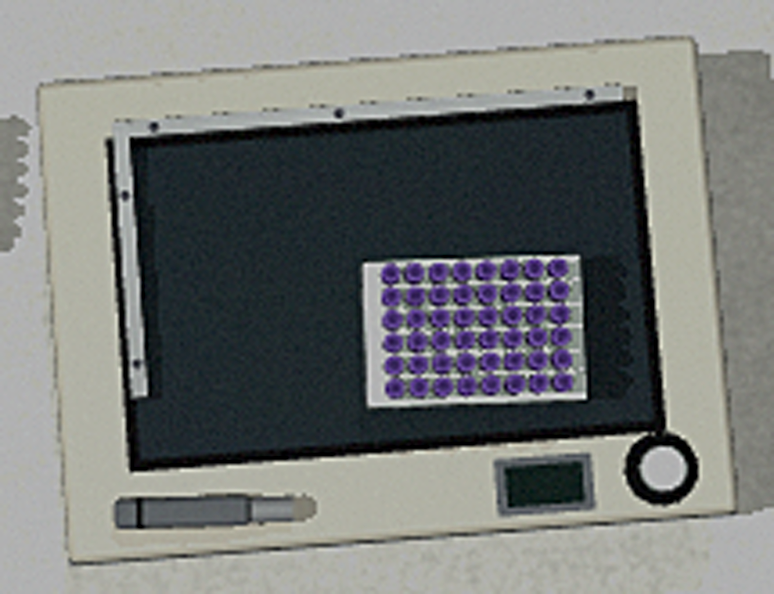

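Crop confirms: two guides meet at upper left (crop (125,130)), key at (660,468), decapper at (215,512), clear of the pushing lanes. Rack gaps are about 90 mm to the rear guide and 129 mm to the left guide, yaw error about 0.035 rad.

```bash
cat >> h.py <<'E'
C=np.array([579.4,-44.5]); TH=0.067
S=R.from_euler('z',TH)
def w(xs,ys): return C+S.as_matrix()[:2,:2]@[xs,ys]
def plan(xs,ys,z,turn=0):
    "target in scanner frame (mm), TCP z mm; turn=0: tool y along scanner y"
    st=r.get_state(); p=np.array(st['tool_pos'])*1000; q=R.from_quat(st['eef_rot'])
    T=R.from_euler('z',TH+turn)*R.from_matrix(np.diag([-1,1,-1.]))
    t=np.r_[w(xs,ys),z]
    print('world',t.round(1),'dp',q.inv().apply(t-p).round(1),'twist',(q.inv()*T).as_rotvec().round(4),'t',round(st['clock'],2))
    print('now scanner',(S.as_matrix()[:2,:2].T@(p[:2]-C)).round(1),p.round(1),'F',np.round(st['contact_force'],1),'op',st['opening'])
E
python3 - <<'E'
from h import *
plan(-90,-48,250)
plan(-90,100,250)
E
```

```text
world [492.8 -98.4 250. ] dp [-496.6 -548.1   10.7] twist [ 1.000e-04  0.000e+00 -4.178e-01] t 0.9
now scanner [-321.5  654.5] [214.8 587.  260.7] F [ 0.1  0.3 -0.1] op 1.0009405554460673
world [482.9  49.3 250. ] dp [-436.6 -412.8   10.7] twist [ 1.000e-04  0.000e+00 -4.178e-01] t 0.9
now scanner [-321.5  654.5] [214.8 587.  260.7] F [ 0.1  0.3 -0.1] op 1.0009405554460673
```

Call:
{"method": "step_arm", "body": {
  "motion": [
    {"dp": [-365, -225, 10], "twist": [0, 0, -0.418], "hand": 0.4},
    {"dp": [-365, -225, 10], "twist": [0, 0, -0.418], "hand": 0.4},
    {"dp": [-365, -225, 10], "twist": [0, 0, -0.418], "hand": 0.4},
    {"dp": [-365, -225, 10], "twist": [0, 0, -0.418], "hand": 0.4},
    {"dp": [-497, -548, 10], "twist": [0, 0, -0.418], "hand": 0.4}
  ]
}}

```text
clock: 1.52
tool_pos: [0.3874, 0.3286, 0.2544]
eef_rot: [-0.032, 0.999, 0.001, 0.001]
contact_force: [-0.3, 0.6, -0.2]
opening: 0.699
finger_force: 0.0
```

```bash
python3 -c "
from h import *
plan(-90,-48,150)"
```

```text
world [492.8 -98.4 150. ] dp [ -77.3 -433.1  104. ] twist [ 0.0013  0.0021 -0.0022] t 1.52
now scanner [-166.6  385.1] [387.4 328.6 254.4] F [-0.3  0.6 -0.2] op 0.6989564026279229
```

Call:
{"method": "step_arm", "body": {
  "motion": [
    {"dp": [-77, -433, 10], "twist": [0, 0, 0], "hand": 0.4},
    {"dp": [-77, -433, 10], "twist": [0, 0, 0], "hand": 0.4},
    {"dp": [-77, -433, 10], "twist": [0, 0, 0], "hand": 0.4},
    {"dp": [-77, -433, 10], "twist": [0, 0, 0], "hand": 0.4},
    {"dp": [-77, -433, 10], "twist": [0, 0, 0], "hand": 0.4}
  ]
}}

```text
clock: 2.15
tool_pos: [0.4607, 0.025, 0.2475]
eef_rot: [-0.034, 0.999, 0.0, 0.001]
contact_force: [0.8, 0.6, 0.4]
opening: 0.699
finger_force: 0.0
```

Call:
{"method": "step_arm", "body": {
  "motion": [
    {"dp": [0, -60, 0], "twist": [0, 0, 0], "hand": 0.4},
    {"dp": [0, -120, 0], "twist": [0, 0, 0], "hand": 0.4},
    {"dp": [0, -130, 0], "twist": [0, 0, 0], "hand": 0.4}
  ]
}}

```text
clock: 2.52
tool_pos: [0.4683, -0.1081, 0.247]
eef_rot: [-0.029, 1.0, -0.001, -0.0]
contact_force: [-0.9, 1.5, -0.1]
opening: 0.695
finger_force: 0.0
```

```bash
python3 -c "
from h import *
plan(-90,-48,107)"
```

```text
world [492.8 -98.4 107. ] dp [-25.1   8.6 140. ] twist [-0.0022 -0.0006 -0.0087] t 2.52
now scanner [-115.1  -56.1] [ 468.3 -108.1  247. ] F [-0.9  1.5 -0.1] op 0.6945769807752811
```

Call:
{"method": "step_arm", "body": {
  "motion": [
    {"dp": [-25, 9, 0], "twist": [0, 0, -0.008], "hand": 0.4},
    {"dp": [-25, 9, 40], "twist": [0, 0, -0.008], "hand": 0.4},
    {"dp": [-25, 9, 80], "twist": [0, 0, -0.008], "hand": 0.4},
    {"dp": [-25, 9, 80], "twist": [0, 0, -0.008], "hand": 0.4},
    {"dp": [-25, 9, 80], "twist": [0, 0, -0.008], "hand": 0.4}
  ]
}}

```text
clock: 3.15
tool_pos: [0.4939, -0.0915, 0.1683]
eef_rot: [-0.038, 0.999, 0.0, 0.001]
contact_force: [0.3, -0.1, 0.0]
opening: 0.7
finger_force: 0.0
```

```bash
python3 -c "
from h import *
plan(-90,-48,107)"
```

```text
world [492.8 -98.4 107. ] dp [ 1.7 -6.9 61.3] twist [0.0002 0.0016 0.0092] t 3.15
now scanner [-88.5 -41.1] [493.9 -91.5 168.3] F [ 0.3 -0.1  0. ] op 0.7002377093756796
```

Call:
{"method": "step_arm", "body": {
  "motion": [
    {"dp": [2, -7, 0], "twist": [0, 0, 0.009], "hand": 0.4},
    {"dp": [2, -7, 30], "twist": [0, 0, 0.009], "hand": 0.4},
    {"dp": [2, -7, 61], "twist": [0, 0, 0.009], "hand": 0.4},
    {"dp": [2, -7, 61], "twist": [0, 0, 0.009], "hand": 0.4},
    {"dp": [2, -7, 61], "twist": [0, 0, 0.009], "hand": 0.4}
  ]
}}

```text
clock: 3.78
tool_pos: [0.4924, -0.0996, 0.1075]
eef_rot: [-0.033, 0.999, -0.0, 0.001]
contact_force: [0.4, -0.0, 0.1]
opening: 0.701
finger_force: 0.0
```

Run:
```python
from h import *
s=snap('side')
cv2.imwrite('pics/side2.png',cv2.resize(s['pixels'][160:320,220:390,::-1],None,fx=3.7,fy=3.7,interpolation=cv2.INTER_CUBIC))
plan(-90,-48,107)
```

```text
world [492.8 -98.4 107. ] dp [-0.4  1.1  0.7] twist [-0.0004  0.0025 -0.0013] t 3.83
now scanner [-90.4 -49.1] [492.5 -99.6 107.7] F [0.2 0.2 1. ] op 0.7019089276715251
```

View pics/side2.png

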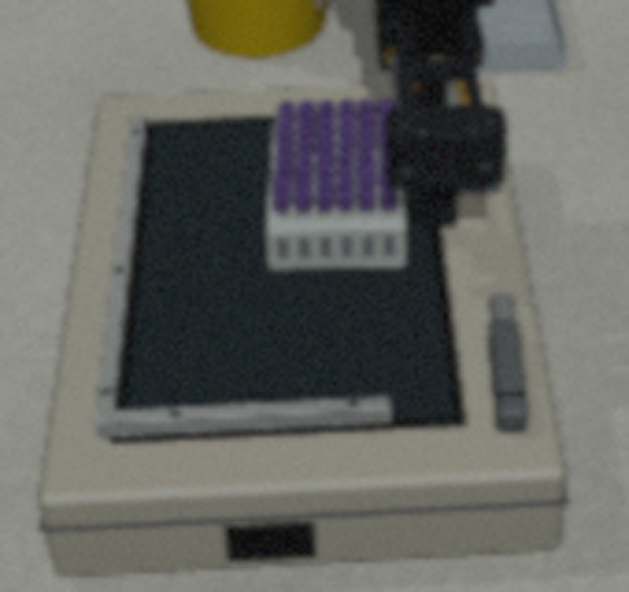

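The fingers (crop (430,200)) stand just behind the rack's near side, clear of the decapper. Pushing to the rear.

Call:
{"method": "step_arm", "body": {
  "motion": [
    {"dp": [-6, 0, 0], "twist": [0, 0, 0], "hand": 0.4},
    {"dp": [-12, 0, 0], "twist": [0, 0, 0], "hand": 0.4},
    {"dp": [-18, 0, 0], "twist": [0, 0, 0], "hand": 0.4},
    {"dp": [-24, 0, 0], "twist": [0, 0, 0], "hand": 0.4},
    {"dp": [-30, 0, 0], "twist": [0, 0, 0], "hand": 0.4}
  ]
}}

```text
clock: 4.45
tool_pos: [0.5217, -0.0972, 0.1062]
eef_rot: [-0.033, 0.999, 0.0, -0.0]
contact_force: [-2.5, 0.4, 2.0]
opening: 0.7
finger_force: 1.2
```

Call:
{"method": "step_arm", "body": {
  "motion": [
    {"dp": [-8, 0, 0], "twist": [0, 0, 0], "hand": 0.4},
    {"dp": [-16, 0, 0], "twist": [0, 0, 0], "hand": 0.4},
    {"dp": [-24, 0, 0], "twist": [0, 0, 0], "hand": 0.4},
    {"dp": [-32, 0, 0], "twist": [0, 0, 0], "hand": 0.4},
    {"dp": [-40, 0, 0], "twist": [0, 0, 0], "hand": 0.4}
  ]
}}

```text
clock: 5.08
tool_pos: [0.5621, -0.0946, 0.1062]
eef_rot: [-0.033, 0.999, 0.0, 0.0]
contact_force: [-1.6, -0.6, -1.4]
opening: 0.701
finger_force: 0.5
```

Run:
```python
from h import *
plan(5,-48,107)
for c in('top','side'):
    s=snap(c);P=rackpose(s)
    P=P[P[:,2]<.128]; print(rect(P[:,:2]))
```

```text
world [587.6 -92.1 107. ] dp [-25.6   0.8  -0.8] twist [ 0.0002  0.0001 -0.0008] t 5.08
now scanner [-20.6 -48.8] [562.1 -94.6 106.2] F [-1.6 -0.6 -1.4] op 0.7012680420596072
(array([628.5, -77.3]), array([ 54.7, 104.9]), 0.0722)
(array([604.3, -85.1]), array([106.4, 132.3]), 0.0672)
```

Call:
{"method": "step_arm", "body": {
  "motion": [
    {"dp": [-7, 0, 0], "twist": [0, 0, 0], "hand": 0.4},
    {"dp": [-14, 0, 0], "twist": [0, 0, 0], "hand": 0.4},
    {"dp": [-19, 0, 0], "twist": [0, 0, 0], "hand": 0.4},
    {"dp": [-22, 0, 0], "twist": [0, 0, 0], "hand": 0.4},
    {"dp": [-24, 0, 0], "twist": [0, 0, 0], "hand": 0.4}
  ]
}}

```text
clock: 5.8
tool_pos: [0.5853, -0.0931, 0.1063]
eef_rot: [-0.033, 0.999, -0.0, -0.0]
contact_force: [-2.4, -0.8, 2.2]
opening: 0.697
finger_force: 1.2
```

Call:
{"method": "step_arm", "body": {
  "motion": [
    {"dp": [10, 0, 0], "twist": [0, 0, 0], "hand": 0.4},
    {"dp": [40, -20, -30], "twist": [0, 0, 0], "hand": 0.0},
    {"dp": [60, -60, -60], "twist": [0, 0, 0.18], "hand": -0.2},
    {"dp": [60, -100, -60], "twist": [0, 0, 0.36], "hand": -0.2},
    {"dp": [60, -130, -60], "twist": [0, 0, 0.54], "hand": -0.2}
  ]
}}

```text
clock: 6.42
tool_pos: [0.5338, -0.2291, 0.167]
eef_rot: [0.238, 0.971, -0.0, 0.001]
contact_force: [-0.1, -0.2, -0.2]
opening: 0.404
finger_force: 0.0
```

Run:
```python
from h import *
for c in('top','side'):
    s=snap(c);P=rackpose(s)
    P=P[P[:,2]<.128]; q=rect(P[:,:2]); print(q, 'scanner frame',S.as_matrix()[:2,:2].T@(q[0]-C))
plan(50,-160,180,np.pi/2)
plan(50,-160,180,-np.pi/2);print(r.get_state()['q'])
```

```text
(array([637. , -88.3]), array([ 86.2, 128. ]), 0.0663) scanner frame [ 54.53836023 -47.55804099]
(array([637.2, -82. ]), array([ 84.9, 128.6]), 0.0667) scanner frame [ 55.15969577 -41.28556603]
world [ 640.  -200.8  180. ] dp [-80.3  76.5 -13.5] twist [-4.6000e-03 -1.5000e-03 -2.1192e+00] t 6.53
now scanner [ -58.4 -183.5] [ 533.5 -231.4  166.5] F [ 0.4 -1.2 -0.3] op 0.3982204201868139
world [ 640.  -200.8  180. ] dp [-80.3  76.5 -13.5] twist [-0.0013  0.004   1.0224] t 6.53
now scanner [ -58.4 -183.5] [ 533.5 -231.4  166.5] F [ 0.4 -1.2 -0.3] op 0.3982204201868139
[ 0.46127158  0.76184724 -0.22881787  1.7863417   0.27768607  0.62278741
  1.15652967]
```

Call:
{"method": "step_arm", "body": {
  "motion": [
    {"dp": [-16, 15, -10], "twist": [0, 0, 0.18], "hand": -0.2},
    {"dp": [-32, 30, -13], "twist": [0, 0, 0.36], "hand": -0.2},
    {"dp": [-48, 46, -13], "twist": [0, 0, 0.54], "hand": -0.2},
    {"dp": [-64, 62, -13], "twist": [0, 0, 0.72], "hand": -0.2},
    {"dp": [-80, 76, -13], "twist": [0, 0, 0.9], "hand": -0.2}
  ]
}}

```text
clock: 7.15
tool_pos: [0.6405, -0.1931, 0.1789]
eef_rot: [0.635, 0.773, 0.0, -0.001]
contact_force: [-0.1, 0.5, -0.7]
opening: 0.401
finger_force: 0.0
```

```bash
python3 -c "
from h import *
plan(54,-140,107,-np.pi/2);print(r.get_state()['q'])"
```

```text
world [ 642.7 -180.6  107. ] dp [11.7  4.5 71.9] twist [-1.000e-04 -1.500e-03  1.289e-01] t 7.15
now scanner [  51.  -152.3] [ 640.5 -193.1  178.9] F [-0.1  0.5 -0.7] op 0.4012307084643904
[ 0.21099346  0.84127135  0.02618254  1.49970714 -0.02906391  0.80166225
  0.44460872]
```

Call:
{"method": "step_arm", "body": {
  "motion": [
    {"dp": [12, 4, 0], "twist": [0, 0, 0.129], "hand": -0.2},
    {"dp": [12, 4, 30], "twist": [0, 0, 0.129], "hand": -0.2},
    {"dp": [12, 4, 60], "twist": [0, 0, 0.129], "hand": -0.2},
    {"dp": [12, 4, 71], "twist": [0, 0, 0.129], "hand": -0.2},
    {"dp": [12, 4, 71], "twist": [0, 0, 0.129], "hand": -0.2}
  ]
}}

```text
clock: 7.78
tool_pos: [0.6412, -0.1821, 0.1077]
eef_rot: [0.682, 0.731, -0.0, -0.001]
contact_force: [0.9, 0.4, -0.2]
opening: 0.401
finger_force: 0.0
```

```bash
python3 -c "
from h import *
plan(54,-140,107,-np.pi/2)"
```

```text
world [ 642.7 -180.6  107. ] dp [1.4 1.5 0.7] twist [-0.0012 -0.0011  0.0028] t 7.78
now scanner [  52.5 -141.4] [ 641.2 -182.1  107.7] F [ 0.9  0.4 -0.2] op 0.401289032306604
```

Call:
{"method": "step_arm", "body": {
  "motion": [
    {"dp": [8, 1, 0], "twist": [0, 0, 0], "hand": -0.2},
    {"dp": [16, 1, 0], "twist": [0, 0, 0], "hand": -0.2},
    {"dp": [22, 1, 0], "twist": [0, 0, 0], "hand": -0.2},
    {"dp": [28, 1, 0], "twist": [0, 0, 0], "hand": -0.2},
    {"dp": [35, 1, 0], "twist": [0, 0, 0], "hand": -0.2}
  ]
}}

```text
clock: 8.4
tool_pos: [0.6405, -0.1489, 0.1087]
eef_rot: [0.683, 0.73, -0.0, 0.001]
contact_force: [-0.5, -2.9, 3.0]
opening: 0.399
finger_force: 1.2
```

Call:
{"method": "step_arm", "body": {
  "motion": [
    {"dp": [8, 0, 0], "twist": [0, 0, 0], "hand": -0.2},
    {"dp": [16, 0, 0], "twist": [0, 0, 0], "hand": -0.2},
    {"dp": [24, 0, 0], "twist": [0, 0, 0], "hand": -0.2},
    {"dp": [32, 0, 0], "twist": [0, 0, 0], "hand": -0.2},
    {"dp": [40, 0, 0], "twist": [0, 0, 0], "hand": -0.2}
  ]
}}

```text
clock: 9.02
tool_pos: [0.6374, -0.1076, 0.1082]
eef_rot: [0.683, 0.731, -0.0, -0.0]
contact_force: [-0.3, -2.4, 1.3]
opening: 0.399
finger_force: 1.2
```

Call:
{"method": "step_arm", "body": {
  "motion": [
    {"dp": [8, 0, 0], "twist": [0, 0, 0], "hand": -0.2},
    {"dp": [16, 0, 0], "twist": [0, 0, 0], "hand": -0.2},
    {"dp": [24, 0, 0], "twist": [0, 0, 0], "hand": -0.2},
    {"dp": [32, 0, 0], "twist": [0, 0, 0], "hand": -0.2},
    {"dp": [40, 0, 0], "twist": [0, 0, 0], "hand": -0.2}
  ]
}}

```text
clock: 9.65
tool_pos: [0.6347, -0.0677, 0.1082]
eef_rot: [0.683, 0.731, -0.0, -0.0]
contact_force: [0.8, -1.9, 1.6]
opening: 0.397
finger_force: 1.1
```

Run:
```python
from h import *
plan(54,8,107,-np.pi/2)
s=snap('side');W=cloud(s);x,y,z=W[...,0],W[...,1],W[...,2]
# left-end wall of rack and left guide, from the side: top-left
s2=snap('top')
cv2.imwrite('pics/mid.png',np.vstack([cv2.resize(q['pixels'][a:b,c:d,::-1],(480,290),interpolation=cv2.INTER_CUBIC) for q,a,b,c,d in((s,170,300,220,435),(s2,150,300,240,488))]))
```

```text
world [632.7 -32.9 107. ] dp [34.9  0.4  1.2] twist [-0.0001 -0.0001  0.001 ] t 9.65
now scanner [ 53.6 -26.9] [634.7 -67.7 108.2] F [ 0.8 -1.9  1.6] op 0.39697284687443124
```

View pics/mid.png

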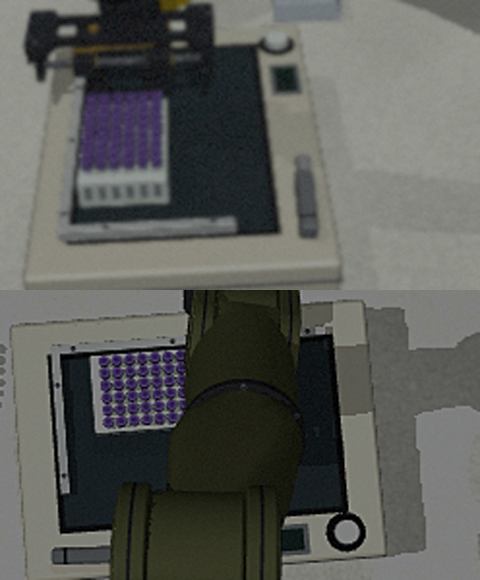

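The rack (upper crop (125,145), lower (140,390)) is square, with a gap of about 30 mm to the left guide. Continuing.

Call:
{"method": "step_arm", "body": {
  "motion": [
    {"dp": [8, 0, 0], "twist": [0, 0, 0], "hand": -0.2},
    {"dp": [15, 0, 0], "twist": [0, 0, 0], "hand": -0.2},
    {"dp": [20, 0, 0], "twist": [0, 0, 0], "hand": -0.2},
    {"dp": [24, 0, 0], "twist": [0, 0, 0], "hand": -0.2},
    {"dp": [27, 0, 0], "twist": [0, 0, 0], "hand": -0.2}
  ]
}}

```text
clock: 10.38
tool_pos: [0.6329, -0.041, 0.1082]
eef_rot: [0.683, 0.731, -0.0, -0.0]
contact_force: [-0.4, -0.6, -1.5]
opening: 0.401
finger_force: 0.6
```

Call:
{"method": "step_arm", "body": {
  "motion": [
    {"dp": [1, 0, 0], "twist": [0, 0, 0], "hand": -0.2},
    {"dp": [2, 0, 0], "twist": [0, 0, 0], "hand": -0.2},
    {"dp": [3, 0, 0], "twist": [0, 0, 0], "hand": -0.2},
    {"dp": [4, 0, 0], "twist": [0, 0, 0], "hand": -0.2}
  ]
}}

```text
clock: 10.88
tool_pos: [0.6327, -0.0374, 0.1083]
eef_rot: [0.683, 0.731, 0.0, 0.0]
contact_force: [0.4, -0.9, -1.6]
opening: 0.396
finger_force: 0.5
```

Call:
{"method": "step_arm", "body": {
  "motion": [
    {"dp": [1, 0, 0], "twist": [0, 0, 0], "hand": -0.2},
    {"dp": [2, 0, 0], "twist": [0, 0, 0], "hand": -0.2}
  ]
}}

```text
clock: 11.12
tool_pos: [0.6326, -0.0353, 0.1083]
eef_rot: [0.683, 0.731, 0.0, 0.0]
contact_force: [0.1, -0.1, -1.1]
opening: 0.4
finger_force: 0.5
```

Call:
{"method": "step_arm", "body": {
  "motion": [
    {"dp": [1, 0, 0], "twist": [0, 0, 0], "hand": -0.2},
    {"dp": [2, 0, 0], "twist": [0, 0, 0], "hand": -0.2},
    {"dp": [3, 0, 0], "twist": [0, 0, 0], "hand": -0.2}
  ]
}}

```text
clock: 11.5
tool_pos: [0.6323, -0.0328, 0.1082]
eef_rot: [0.683, 0.731, -0.0, 0.0]
contact_force: [0.2, -3.3, -1.3]
opening: 0.401
finger_force: 1.5
```

Call:
{"method": "step_arm", "body": {
  "motion": [
    {"dp": [1, 0, 0], "twist": [0, 0, 0], "hand": -0.2},
    {"dp": [2, 0, 0], "twist": [0, 0, 0], "hand": -0.2}
  ]
}}

```text
clock: 11.75
tool_pos: [0.6322, -0.0327, 0.1084]
eef_rot: [0.683, 0.73, -0.001, 0.001]
contact_force: [0.6, -6.7, -2.0]
opening: 0.401
finger_force: 3.5
```

Run:
```python
from h import *
plan(54,8,107,-np.pi/2)
s=snap('side')
cv2.imwrite('pics/mid2.png',cv2.resize(s['pixels'][200:290,230:350,::-1],(640,480),interpolation=cv2.INTER_CUBIC))
```

```text
world [632.7 -32.9 107. ] dp [-0.2  0.5  1.4] twist [ 0.0001  0.0029 -0.0003] t 11.75
now scanner [53.5  8.2] [632.2 -32.7 108.4] F [ 0.6 -6.7 -2. ] op 0.4008795541802966
```

View pics/mid2.png

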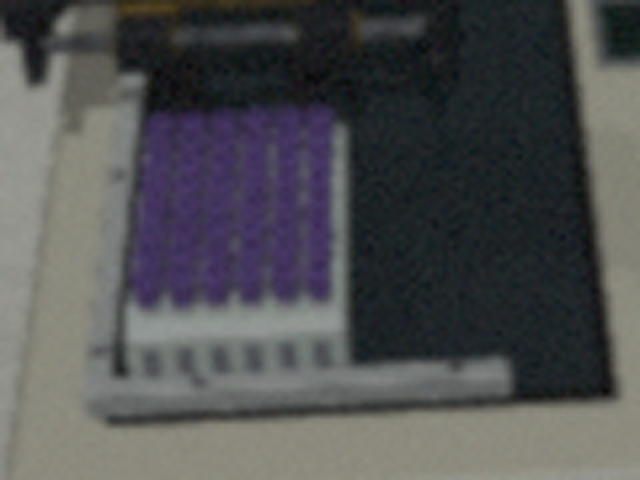

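Contact with the left guide is felt at 6.7 N, where predicted (y' = 8.2 vs 8), and the crop shows the rack against it at (240,370). A small gap to the rear guide remains at (120,300). Moving around to the near side.

Call:
{"method": "step_arm", "body": {
  "motion": [
    {"dp": [-10, 0, 0], "twist": [0, 0, 0], "hand": -0.2},
    {"dp": [-16, 0, -30], "twist": [0, 0, 0], "hand": -0.2},
    {"dp": [-16, 0, -80], "twist": [0, 0, -0.15], "hand": -0.2},
    {"dp": [0, -40, -80], "twist": [0, 0, -0.33], "hand": 0.4},
    {"dp": [30, -80, -80], "twist": [0, 0, -0.51], "hand": 0.4}
  ]
}}

```text
clock: 12.42
tool_pos: [0.5501, -0.0059, 0.1892]
eef_rot: [0.474, 0.88, 0.001, 0.001]
contact_force: [-0.6, 0.2, -1.0]
opening: 0.604
finger_force: 0.0
```

```bash
python3 -c "
from h import *
plan(-22,81,180)"
```

```text
world [552.   34.8 180. ] dp [33.  24.   9.2] twist [ 0.0019  0.0021 -1.0557] t 12.43
now scanner [-26.6  40.4] [550.1  -5.9 189.2] F [-0.6  0.2 -1. ] op 0.60401306864473
```

Call:
{"method": "step_arm", "body": {
  "motion": [
    {"dp": [8, 5, 5], "twist": [0, 0, -0.18], "hand": 0.4},
    {"dp": [16, 10, 9], "twist": [0, 0, -0.36], "hand": 0.4},
    {"dp": [24, 16, 9], "twist": [0, 0, -0.54], "hand": 0.4},
    {"dp": [33, 24, 9], "twist": [0, 0, -0.72], "hand": 0.4},
    {"dp": [33, 24, 9], "twist": [0, 0, -0.9], "hand": 0.4}
  ]
}}

```text
clock: 13.05
tool_pos: [0.5527, 0.037, 0.1796]
eef_rot: [0.042, 0.999, 0.001, 0.0]
contact_force: [-0.3, 0.1, -0.8]
opening: 0.7
finger_force: 0.0
```

Call:
{"method": "step_arm", "body": {
  "motion": [
    {"dp": [0, 0, 0], "twist": [0, 0, -0.14], "hand": 0.4},
    {"dp": [0, 0, 0], "twist": [0, 0, -0.14], "hand": 0.4}
  ]
}}

```text
clock: 13.3
tool_pos: [0.5525, 0.0353, 0.1794]
eef_rot: [-0.023, 1.0, 0.001, 0.0]
contact_force: [0.4, 0.0, 0.6]
opening: 0.698
finger_force: 0.0
```

```bash
python3 -c "
from h import *
plan(-16,81,107)"
```

```text
world [558.   35.2 107. ] dp [-5.5 -0.4 72.4] twist [ 0.0015  0.0001 -0.0211] t 13.3
now scanner [-21.5  81.4] [552.5  35.3 179.4] F [0.4 0.  0.6] op 0.6981797393125537
```

Call:
{"method": "step_arm", "body": {
  "motion": [
    {"dp": [-2, 0, 25], "twist": [0, 0, -0.016], "hand": 0.4},
    {"dp": [-2, 0, 50], "twist": [0, 0, -0.016], "hand": 0.4},
    {"dp": [-3, 0, 71], "twist": [0, 0, -0.016], "hand": 0.4},
    {"dp": [-3, 0, 71], "twist": [0, 0, -0.016], "hand": 0.4}
  ]
}}

```text
clock: 13.8
tool_pos: [0.5546, 0.0352, 0.1072]
eef_rot: [-0.031, 1.0, -0.0, -0.001]
contact_force: [-0.0, 0.4, 0.5]
opening: 0.697
finger_force: 0.0
```

```bash
python3 -c "
from h import *
plan(10.5,81,107)"
```

```text
world [584.5  37.  107. ] dp [-29.9  -0.    0.1] twist [-0.     -0.0027 -0.0055] t 13.8
now scanner [-19.4  81.2] [554.6  35.2 107.2] F [-0.   0.4  0.5] op 0.6969397141704619
```

Call:
{"method": "step_arm", "body": {
  "motion": [
    {"dp": [-7, 0, 0], "twist": [0, 0, -0.004], "hand": 0.4},
    {"dp": [-13, 0, 0], "twist": [0, 0, -0.004], "hand": 0.4},
    {"dp": [-19, 0, 0], "twist": [0, 0, -0.004], "hand": 0.4},
    {"dp": [-23, 0, 0], "twist": [0, 0, -0.004], "hand": 0.4},
    {"dp": [-26, 0, 0], "twist": [0, 0, -0.004], "hand": 0.4}
  ]
}}

```text
clock: 14.42
tool_pos: [0.5808, 0.0365, 0.1082]
eef_rot: [-0.034, 0.999, -0.0, -0.001]
contact_force: [-3.1, -0.0, 1.1]
opening: 0.697
finger_force: 1.2
```

Call:
{"method": "step_arm", "body": {
  "motion": [
    {"dp": [-1, 0, 0], "twist": [0, 0, 0], "hand": 0.4},
    {"dp": [-2, 0, 0], "twist": [0, 0, 0], "hand": 0.4},
    {"dp": [-3, 0, 0], "twist": [0, 0, 0], "hand": 0.4}
  ]
}}

```text
clock: 14.8
tool_pos: [0.5839, 0.0368, 0.1081]
eef_rot: [-0.034, 0.999, -0.0, -0.001]
contact_force: [-3.2, 0.3, 2.3]
opening: 0.701
finger_force: 1.7
```

Call:
{"method": "step_arm", "body": {
  "motion": [
    {"dp": [-1, 0, 0], "twist": [0, 0, 0], "hand": 0.4},
    {"dp": [-2, 0, 0], "twist": [0, 0, 0], "hand": 0.4}
  ]
}}

```text
clock: 15.05
tool_pos: [0.584, 0.0368, 0.108]
eef_rot: [-0.034, 0.999, -0.0, -0.002]
contact_force: [-8.9, 0.4, 6.5]
opening: 0.7
finger_force: 4.2
```

Call:
{"method": "step_arm", "body": {
  "motion": [
    {"dp": [4, 0, 0], "twist": [0, 0, 0], "hand": 0.4},
    {"dp": [16, 0, 0], "twist": [0, 0, 0], "hand": 0.4},
    {"dp": [20, 0, -40], "twist": [0, 0, 0.1], "hand": 0.2},
    {"dp": [20, -30, -80], "twist": [0, 0, 0.28], "hand": -0.2},
    {"dp": [10, -80, -80], "twist": [0, 0, 0.46], "hand": -0.2}
  ]
}}

```text
clock: 15.68
tool_pos: [0.5837, -0.0417, 0.1917]
eef_rot: [0.196, 0.981, 0.002, 0.003]
contact_force: [0.1, -0.6, -0.3]
opening: 0.403
finger_force: 0.0
```

```bash
python3 -c "
from h import *
plan(60,-10,185,-np.pi/2)"
```

```text
world [639.9 -50.5 185. ] dp [-55.3  13.5   7.1] twist [0.0076 0.0027 1.1097] t 15.68
now scanner [4.5 2.5] [583.7 -41.7 191.7] F [ 0.1 -0.6 -0.3] op 0.4033348579239199
```

Call:
{"method": "step_arm", "body": {
  "motion": [
    {"dp": [-11, 3, 2], "twist": [0, 0, 0.18], "hand": -0.2},
    {"dp": [-22, 6, 2], "twist": [0, 0, 0.36], "hand": -0.2},
    {"dp": [-33, 8, 2], "twist": [0, 0, 0.54], "hand": -0.2},
    {"dp": [-44, 11, 2], "twist": [0, 0, 0.72], "hand": -0.2},
    {"dp": [-55, 13, 2], "twist": [0, 0, 0.9], "hand": -0.2}
  ]
}}

```text
clock: 16.3
tool_pos: [0.6379, -0.0525, 0.1863]
eef_rot: [0.605, 0.797, 0.0, 0.0]
contact_force: [-0.8, 0.3, -0.2]
opening: 0.401
finger_force: 0.0
```

Call:
{"method": "step_arm", "body": {
  "motion": [
    {"dp": [0, 0, 0], "twist": [0, 0, 0.17], "hand": -0.2},
    {"dp": [0, 0, 0], "twist": [0, 0, 0.17], "hand": -0.2},
    {"dp": [0, 0, 0], "twist": [0, 0, 0.17], "hand": -0.2}
  ]
}}

```text
clock: 16.68
tool_pos: [0.6373, -0.0525, 0.1863]
eef_rot: [0.667, 0.745, 0.0, 0.0]
contact_force: [0.1, 0.2, 0.3]
opening: 0.395
finger_force: 0.0
```

```bash
python3 -c "
from h import *
plan(60,-10,107,-np.pi/2)"
```

```text
world [639.9 -50.5 107. ] dp [ 1.7  2.8 79.3] twist [0.0001 0.0001 0.044 ] t 16.68
now scanner [ 57.3 -11.8] [637.3 -52.5 186.3] F [0.1 0.2 0.3] op 0.3947315583201695
```

Call:
{"method": "step_arm", "body": {
  "motion": [
    {"dp": [0, 1, 20], "twist": [0, 0, 0.044], "hand": -0.2},
    {"dp": [0, 2, 50], "twist": [0, 0, 0.044], "hand": -0.2},
    {"dp": [0, 2, 78], "twist": [0, 0, 0.044], "hand": -0.2},
    {"dp": [0, 2, 78], "twist": [0, 0, 0.044], "hand": -0.2}
  ]
}}

```text
clock: 17.18
tool_pos: [0.6378, -0.0521, 0.1064]
eef_rot: [0.684, 0.73, -0.001, -0.002]
contact_force: [-0.3, 0.6, 1.5]
opening: 0.4
finger_force: 0.0
```

```bash
python3 -c "
from h import *
plan(60,8,107,-np.pi/2)"
```

```text
world [638.7 -32.5 107. ] dp [19.5  2.2 -0.6] twist [-0.0044 -0.001  -0.0015] t 17.18
now scanner [ 57.7 -11.5] [637.8 -52.1 106.4] F [-0.3  0.6  1.5] op 0.3995732831944199
```

Call:
{"method": "step_arm", "body": {
  "motion": [
    {"dp": [6, 0, 0], "twist": [0, 0, 0], "hand": -0.2},
    {"dp": [12, 0, 0], "twist": [0, 0, 0], "hand": -0.2},
    {"dp": [16, 0, 0], "twist": [0, 0, 0], "hand": -0.2},
    {"dp": [18, 0, 0], "twist": [0, 0, 0], "hand": -0.2},
    {"dp": [19, 0, 0], "twist": [0, 0, 0], "hand": -0.2}
  ]
}}

```text
clock: 17.8
tool_pos: [0.6384, -0.0332, 0.1085]
eef_rot: [0.684, 0.729, 0.0, 0.0]
contact_force: [-0.0, 0.6, 0.7]
opening: 0.399
finger_force: 0.0
```

Call:
{"method": "step_arm", "body": {
  "motion": [
    {"dp": [1, 0, 0], "twist": [0, 0, 0], "hand": -0.2},
    {"dp": [2, 0, 0], "twist": [0, 0, 0], "hand": -0.2}
  ]
}}

```text
clock: 18.05
tool_pos: [0.6382, -0.0325, 0.1083]
eef_rot: [0.684, 0.729, -0.0, 0.001]
contact_force: [0.1, -1.8, 0.5]
opening: 0.401
finger_force: 1.4
```

Call:
{"method": "step_arm", "body": {
  "motion": [
    {"dp": [1, 0, 0], "twist": [0, 0, 0], "hand": -0.2},
    {"dp": [2, 0, 0], "twist": [0, 0, 0], "hand": -0.2}
  ]
}}

```text
clock: 18.3
tool_pos: [0.6382, -0.0324, 0.1083]
eef_rot: [0.685, 0.729, -0.001, 0.001]
contact_force: [0.5, -7.8, -1.4]
opening: 0.396
finger_force: 3.6
```

Call:
{"method": "step_arm", "body": {
  "motion": [
    {"dp": [-4, 0, 0], "twist": [0, 0, 0], "hand": -0.2},
    {"dp": [-18, 0, 0], "twist": [0, 0, 0], "hand": -0.2},
    {"dp": [-40, 0, -40], "twist": [0, 0, 0], "hand": -0.6},
    {"dp": [-80, -20, -60], "twist": [0, 0, 0], "hand": -1},
    {"dp": [-130, -70, -60], "twist": [0, 0, 0], "hand": -1}
  ]
}}

```text
clock: 18.92
tool_pos: [0.5844, -0.1585, 0.1701]
eef_rot: [0.683, 0.73, 0.002, 0.003]
contact_force: [-1.0, -0.9, -1.0]
opening: 0.082
finger_force: 0.0
```

Call:
{"method": "step_arm", "body": {
  "motion": [
    {"dp": [-40, -50, 0], "twist": [0, 0, 0], "hand": -1},
    {"dp": [-40, -90, 0], "twist": [0, 0, 0], "hand": -1},
    {"dp": [-40, -90, 0], "twist": [0, 0, 0], "hand": -1}
  ]
}}

```text
clock: 19.3
tool_pos: [0.4906, -0.2047, 0.1683]
eef_rot: [0.686, 0.728, -0.001, -0.002]
contact_force: [0.9, -0.3, 0.5]
opening: 0.004
finger_force: 0.0
```

Run:
```python
from h import *
plan(-115,-155,140,-np.pi/2)
M=S.as_matrix()[:2,:2]
for c in('top','side'):
    s=snap(c);P=rackpose(s);P=P[P[:,2]<.128]; q=rect(P[:,:2]); print(q,'rack-seat',M.T@(q[0]-C)-[62.25,81])
    for d in r.search_frame(c,'scan_key')[:2]: print('key',d['score'],toW(s,d['at'])*1000,w(-115,-155))
    if c=='top': a=cv2.resize(s['pixels'][150:300,240:450,::-1],(630,450),interpolation=cv2.INTER_CUBIC)
cv2.imwrite('pics/seated.png',a)
```

```text
world [ 475.  -206.9  140. ] dp [ -1.3 -15.5  28.4] twist [-0.0042 -0.001  -0.0076] t 19.3
now scanner [ -99.3 -153.9] [ 490.6 -204.7  168.3] F [ 0.9 -0.3  0.5] op 0.0037964845305759804
(array([635.6,  39.6]), array([ 86.8, 128. ]), 0.0697) rack-seat [-0.54560847 -0.85127533]
(array([635.4,  45.1]), array([ 85.5, 131.1]), 0.0653) rack-seat [-0.37693537  4.64977451]
```

View pics/seated.png

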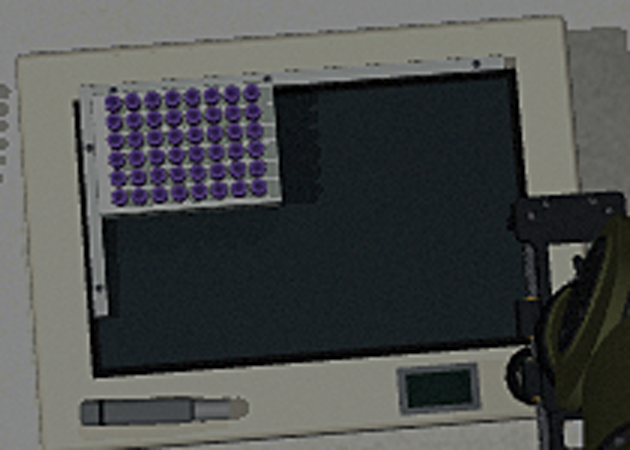

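The rack (crop (190,145)) sits in the corner, flush to both guides, yaw 0.067 within noise. Decapper (165,410) is undisturbed. Now the key.

Call:
{"method": "step_arm", "body": {
  "motion": [
    {"dp": [-1, -15, 10], "twist": [0, 0, -0.005], "hand": -1},
    {"dp": [-1, -15, 28], "twist": [0, 0, -0.005], "hand": -1},
    {"dp": [-1, -15, 42], "twist": [0, 0, -0.005], "hand": -1},
    {"dp": [-1, -15, 46], "twist": [0, 0, -0.005], "hand": -1},
    {"dp": [-1, -15, 46], "twist": [0, 0, -0.005], "hand": -1}
  ]
}}

```text
clock: 20.12
tool_pos: [0.4802, -0.2049, 0.1221]
eef_rot: [0.682, 0.731, 0.0, -0.0]
contact_force: [0.0, -0.6, -0.6]
opening: 0.005
finger_force: 0.0
```

```bash
python3 -c "
from h import *
plan(-115,-155,109,-np.pi/2)"
```

```text
world [ 475.  -206.9  109. ] dp [-1.6 -5.3 13.1] twist [ 0.0001 -0.0001  0.0025] t 20.12
now scanner [-109.7 -153.4] [ 480.2 -204.9  122.1] F [ 0.  -0.6 -0.6] op 0.004912714941858964
```

Call:
{"method": "step_arm", "body": {
  "motion": [
    {"dp": [-2, -5, 3], "twist": [0, 0, 0], "hand": -1},
    {"dp": [-2, -5, 9], "twist": [0, 0, 0], "hand": -1},
    {"dp": [-2, -5, 13], "twist": [0, 0, 0], "hand": -1},
    {"dp": [-2, -5, 15], "twist": [0, 0, 0], "hand": -1}
  ]
}}

```text
clock: 20.62
tool_pos: [0.4749, -0.2075, 0.1071]
eef_rot: [0.682, 0.731, -0.0, -0.0]
contact_force: [-0.3, -0.6, 2.6]
opening: 0.007
finger_force: 1.4
```

Call:
{"method": "step_arm", "body": {
  "motion": [
    {"dp": [0, 0, 1], "twist": [0, 0, 0], "hand": -1},
    {"dp": [0, 0, 2], "twist": [0, 0, 0], "hand": -1},
    {"dp": [0, 0, 3], "twist": [0, 0, 0], "hand": -1}
  ]
}}

```text
clock: 21.0
tool_pos: [0.4749, -0.2075, 0.1044]
eef_rot: [0.682, 0.731, -0.0, 0.0]
contact_force: [-2.7, -0.5, 4.2]
opening: 0.006
finger_force: 2.1
```

Call:
{"method": "step_arm", "body": {
  "motion": [
    {"dp": [0, 0, 1], "twist": [0, 0, 0], "hand": -1},
    {"dp": [0, 0, 2], "twist": [0, 0, 0], "hand": -1}
  ]
}}

```text
clock: 21.25
tool_pos: [0.4749, -0.2075, 0.1032]
eef_rot: [0.682, 0.731, 0.0, 0.0]
contact_force: [-3.6, -0.3, 20.7]
opening: 0.008
finger_force: 10.7
```

Key bottomed (20.7 N at the predicted 103 mm). Releasing and withdrawing.

Call:
{"method": "step_arm", "body": {
  "motion": [
    {"dp": [0, 0, 0], "twist": [0, 0, 0], "hand": -1},
    {"dp": [0, 0, -6], "twist": [0, 0, 0], "hand": -1},
    {"dp": [0, 0, -20], "twist": [0, 0, 0], "hand": -1},
    {"dp": [0, 0, -60], "twist": [0, 0, 0], "hand": -1},
    {"dp": [-40, 0, -110], "twist": [0, 0, 0], "hand": -1}
  ]
}}

```text
clock: 21.88
tool_pos: [0.478, -0.2428, 0.2118]
eef_rot: [0.68, 0.733, 0.001, -0.002]
contact_force: [1.1, -0.4, -0.3]
opening: 0.008
finger_force: 0.0
```

Call:
{"method": "step_arm", "body": {
  "motion": [
    {"dp": [-40, 0, -40], "twist": [0, 0, 0], "hand": -1},
    {"dp": [-60, 0, -60], "twist": [0, 0, 0], "hand": -1},
    {"dp": [-60, 0, -60], "twist": [0, 0, 0], "hand": -1},
    {"dp": [-60, 0, -60], "twist": [0, 0, 0], "hand": -1}
  ]
}}

```text
clock: 22.38
tool_pos: [0.4814, -0.3043, 0.27]
eef_rot: [0.682, 0.732, 0.0, -0.001]
contact_force: [-0.6, 0.7, -0.2]
opening: 0.007
finger_force: 0.0
```

Run:
```python
from h import *
plan(-115,-155,109,-np.pi/2)
M=S.as_matrix()[:2,:2]
o=[]
for c in('top','side'):
    s=snap(c);W=cloud(s);P=rackpose(s,W);P=P[P[:,2]<.128]; q=rect(P[:,:2]); print(q,'rack-seat',M.T@(q[0]-C)-[62.25,81],P[:,2].max())
    k=W[np.hypot(W[...,0]-.475,W[...,1]+.207)<.01]; print('key z',np.median(k[:,2]) if len(k) else None)
    a,b,e,f=((150,300,240,450) if c=='top' else (175,300,220,395))
    o.append(cv2.resize(s['pixels'][a:b,e:f,::-1],(400,286),interpolation=cv2.INTER_CUBIC))
cv2.imwrite('pics/final.png',np.vstack(o))
```

```text
world [ 475.  -206.9  109. ] dp [ 97.2   0.8 161.2] twist [-0.0016 -0.0025  0.0037] t 22.38
now scanner [-115.2 -252.6] [ 481.4 -304.3  270. ] F [-0.6  0.7 -0.2] op 0.007475282442909373
(array([635.4,  39.7]), array([ 86.7, 128. ]), 0.0636) rack-seat [-0.73846475 -0.73810972] 0.12798496038189766
key z 0.08679993331562241
(array([635.6,  45.5]), array([ 85.7, 130.2]), 0.0701) rack-seat [-0.15060415  5.03548707] 0.12786570399871489
key z 0.08702943674874203
```

View pics/final.png

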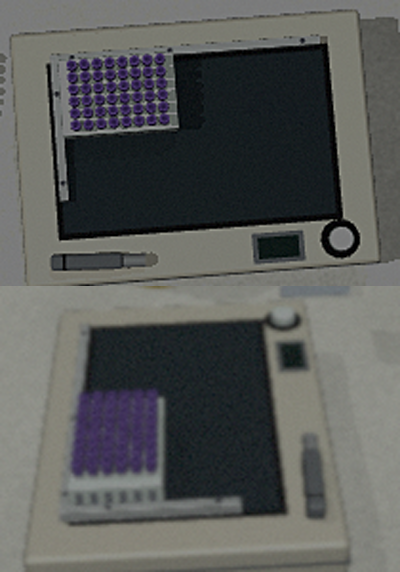

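The rack is flush in the corner in both views ((120,95) and (118,440)). The key at (341,238) is back up (87 mm), the decapper has not moved, and the arm is clear.

```bash
python3 -c "
from plant import r
print(r.finish_job())"
```

```text
the job is handed in; nothing more can be done
None
```

The rack sits square and snug against both guides, and after that the scan key was pressed fully down and sprang back up; the job was handed in at about 22 s of the 58 s allowed.

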